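# Hook the tray of wheels out from under the bench stand

### The job

The small tray of wooden wheels has been pushed too far back under the low wooden stand to be reached by hand. Take the hooked rod by its wooden handle (not the straight one), reach its bent tip under the roof of the stand into the tray's wire pull loop and draw the tray out until the whole loop is in the open, clear of the roof. Then leave the hook standing upright on the bench top and let go of it; disturb nothing else.

Things in the scene. Friction and masses are not known exactly. Their poses are not given: they have to be found in the camera images.
- hook_grip (a point): Centre, half-way up, of the hooked tool's wooden block handle: 100 (x) x 28 (y) x 50 mm high, standing loose on the bench, 0.16 kg. An 8 mm steel rod leaves its +x end level, 36 mm above the underside, and 130 mm ahead of this point bends straight down. x points along the rod, z up. Grasp from above across the 28 mm. It starts at one of two places, the straight tool at the other.
- hook_tip (a point): Centre of the rounded end (radius 4 mm) of the hook's bent-down tip: 130 mm along +x from the handle's centre, 10 mm above the level of the handle's underside.
- scriber_grip (a point): Centre of the handle, half-way up, of the other tool, which is to be left alone: same handle, but its 8 mm rod is straight, 138 mm from the handle's centre to the end, with no bend. Two fixed wooden model-plane stands, up to 0.21 m high, stand on the bench between the two starting places: carry the tool over them.
- stand_edge (a point): Middle of the lower front edge of the stand's roof, 80 mm above the bench. The stand is a low wooden box with no front, fixed, 120 mm wide (y), 150 deep (x), 92 high; opening 94 mm wide, 80 high. x points from the open front inwards, z up; the front looks to world +y within 16 degrees. A roll of tape lies on the roof.
- loop_center (a point): Centre of the tray's level wire pull loop, 14 mm above the bench, mid-opening, at the start 30 to 45 mm behind the roof's edge, hidden from above. Wire 6 mm thick, opening 34 (x) x 32 (y) mm: a tip lowered in and moved along -x takes the tray along. Axes as the stand's. Tray 72 mm deep, 28 mm high, its front wall 28 mm behind this point; it slides along x, friction about 1.5 N, and stays put.
- tray (a joint): How far the tray is drawn out, m: 0 has the loop's centre 45 mm behind the roof's edge, 0.065 has the whole loop clear of it, stop at 0.11. It starts between 0 and 0.015.
- tape: Roll of tape lying flat on the stand's roof, 98 mm across, 25 mm high; origin at the centre of its underside. Bystander.
- sander: Cork sanding block 58 x 105 x 34 mm lying on the bench at the left; origin at the centre of its underside. Bystander.
- tin: Paint tin, 78 mm across, 77 mm high, on the bench at the left, in front of the bottle carrier; origin at the centre of its underside. Bystander.

How it is judged:
By the outcome, as a careful person would: the job done as asked, in the order asked, and still so for the second after the job is handed in, with the robot touching nothing.
It also fails if it takes over 51 s, if anything falls off the work surface, if the arm or the gripper's body presses on something with over 40 N, if the wrist force passes 120 N, or if a joint passes its speed limit or range.

### The arm

A 6-joint arm with a two-finger parallel gripper is mounted at the origin on a cart in front of the work surface, level with it; the furniture and walls round the work are solid. World frame = base frame: x ahead of the robot, y to its left, z up, the work surface at z = 0. Lengths are in m, angles in degrees, forces in N, time in s.
With the tool pointing down it reaches from about 0.4 to 0.825 m from the base axis. Payload 7 kg.
Tool frame: the origin (TCP) lies at the very end of the fingers, on their centre line; the grasp point (between the pads) lies 19 mm behind it (r.hold_point_z is the distance from the TCP to the grasp point, in m); x points along the fingers, y is the direction in which the jaws open and shut, and the axes are right-handed (so a half turn about x gives the same grasp; the last joint's range is limited). The gripper opens to 88 mm and grips with 3 to 60 N. Pads are 19 mm wide; open, the fingers measure 130 mm over their backs; the gripper's body (78 mm by 193 mm) begins 47 mm behind the grasp point.
Start: joints at [90.762, 20.546, 0.682, 0, -70.136, -16.507], TCP at [0.183, 0.65, 0.227] pointing down, gripper open.
Joint ranges: [-176.03, 176.03], [-82.01, 121.73], [-58.28, 71.71], [-173.87, 95.51], [-174.79, -0.11], [-173.66, 173.66]. Speed limits (degrees/s): [136.94, 136.94, 172.46, 180, 180, 180].

### API

Orientations are given as [roll, pitch, yaw] about the fixed x, y, z axes, in that order (R = Rz(yaw) Ry(pitch) Rx(roll)).
In Python, from plant import r gives the robot as it stands. The module is installed in compiled form; this text tells all that it offers.
- The arm moves only by the shell command python3 -m creep 'ROWS' [FORCE]. ROWS is JSON, a list of rows, each a list of 7 numbers: the turn, a rotation vector about the tool's x, y, z in rad, then the shift along the tool's x, y, z in cm, then the opening in per cent of the stroke, from 0 (shut) to 100 (fully open). In form: [[rx, ry, rz, x, y, z, fingers], ...]. A call has 1 to 8 rows; each row shifts and turns the commanded pose from where the row before left it, along the tool's axes as they then stand; what a row does not reach is not made up. A row lasts 1/10 s, in which the tool goes at most 50 mm and 8.59 degrees, less where a joint would pass 70% of its speed; a pose out of reach is approached as far as the arm can. A call is refused whole if a number of a shift passes 5 or a number of a turn 0.15, either way. A call with a gripper value outside its range is refused whole. The fingers move at their own pace and stop on an object; FORCE is the grip in N (left out, the last holds). Time passes only in rows, so rows that do not move let the fingers close. It gives the time, the measured TCP pose, the force and the opening at its end, in the units of the state.
- r.get_state(): the state, without advancing time (a new reading comes with each control period).
- r.capture(name): name is "scene" or "top" or "wrist"; returns (picture, depth): 420x560x3 uint8, blue, green, red; 420x560 float32, m along the optical axis (not along the pixel's ray), 0 where there is no reading.
- r.camera_info(name): a dict with "fovy" (degrees; the focal length in pixels is half the picture's height over the tangent of half this angle, whatever the lens; pixels are square), "cx", "cy" (the principal point, pixels), "camera_from_world" (4x4, takes a point from world to camera coordinates). Camera axes: x right, y down, z forward; pixel columns grow to the right and rows downward; lengths in m; the calibration is good to about 2 mm. A picture is of the moment at which its call begins: read the wrist's pose just before it. camera_info takes no time and is no camera call; for the wrist camera it gives the pose at the moment of the call.
- r.close_job(): hands the job in, once; it reports no verdict.
Trained networks look in the newest picture that a camera, given by its name, has taken for a name from the list of things; names that differ only in an ending like _2 or _b are one class to them, and where a whole thing is asked for, a point or a joint stands for the part that bears it (a point fixed in the world has none). Each returns a list of dicts, best first, with "score" (0 to 1); they miss things now and then, are a little off and sometimes report something else, mostly with a low value. They report only what shows in the picture. A call takes as long as a camera call.
- r.look_for(query, camera): "rect" ([left, top, right, bottom] in pixels, round what is visible of it).
- r.masks_of(query, camera): "pixels" (420x560 bool, what is visible of it) and "rect" ([left, top, right, bottom] in pixels, round what is visible of it).
The state is a dict: "time_s": time; "joints": joint angles; "qd": joint speeds; "joint_torque": joint torques, N m; "tcp_pos": TCP position; "eef_rot": TCP orientation; "contact_force": force on the tool from outside, world axes, zero at the start; "moment": the same for the moment, N m; "gripper_width": finger opening in m.
Only numpy, scipy, OpenCV 4.12 (cv2) and the standard library are available. Lean on these libraries where they do the work, as an engineer would, in place of code of your own. Each camera call takes 0.05 s, during which the arm holds its last target. There are 200 camera calls.

## Working session

There is one attempt and no reset: what is moved stays moved. The work goes in short steps, Python scripts to look and compute and a shell command to move; the robot and the scene stay as the last step left them, time stands still between calls to the robot, and variables do not carry over. Pictures are saved under pics/ and viewed, about 8 in all and at most 12, crops included, and the job is handed in when it is done.

```bash
mkdir -p pics
cat > h.py <<'E'
import numpy as np, cv2
from plant import r
def cap(n):
    ci=r.camera_info(n); im,d=r.capture(n); return ci,im,d
def pts(ci,d):
    h,w=d.shape; f=h/2/np.tan(np.radians(ci["fovy"])/2)
    v,u=np.mgrid[:h,:w]
    P=np.stack([(u-ci["cx"])/f*d,(v-ci["cy"])/f*d,d],-1)
    T=np.linalg.inv(np.array(ci["camera_from_world"]))
    W=P@T[:3,:3].T+T[:3,3]; W[d==0]=np.nan; return W
def proj(ci,p):
    T=np.array(ci["camera_from_world"]); c=T[:3,:3]@np.array(p)+T[:3,3]; f=210/np.tan(np.radians(ci["fovy"])/2)
    return c[:2]/c[2]*f+[ci["cx"],ci["cy"]]
E
python3 - <<'E'
from h import *
s=r.get_state(); print({k:np.round(v,3) for k,v in s.items()})
ims=[]
for n in ["scene","top"]:
    ci,im,d=cap(n); W=pts(ci,d); np.save(n+"W.npy",W); cv2.imwrite(f"pics/{n}1.png",im)
    print(n,ci["fovy"],np.round(np.linalg.inv(np.array(ci["camera_from_world"]))[:3],3).tolist())
    for q in ["hook_grip","hook_tip","scriber_grip","stand_edge","loop_center","tray","tape","sander","tin"]:
        for m in r.masks_of(q,n)[:2]:
            w=W[m["pixels"]]; w=w[~np.isnan(w[:,0])]
            print(q,round(m["score"],2),np.round(m["rect"]).tolist(), np.round(np.nanmedian(w,0),3) if len(w) else "", np.round(np.percentile(w,[3,97],axis=0),3).tolist() if len(w) else "")
E
```

```text
{'time_s': np.float64(0.0), 'joints': array([ 9.0763e+01,  2.0593e+01,  6.3400e-01, -2.1000e-02, -7.0135e+01,
       -1.6508e+01]), 'qd': array([-0.029, -0.081,  0.002, -0.03 ,  0.13 , -0.026]), 'joint_torque': array([ 1.0000e-03, -5.8272e+01,  2.9305e+01,  6.9970e+00,  7.0000e-03,
       -0.0000e+00]), 'tcp_pos': array([0.183, 0.649, 0.226]), 'eef_rot': array([  94.817,   89.905, -100.936]), 'contact_force': array([ 0.699,  0.494, -0.333]), 'moment': array([ 0.008, -0.078,  0.028]), 'gripper_width': np.float64(0.087)}
scene 55.804335413176176 [[0.762, -0.466, 0.45, 0.044], [-0.647, -0.544, 0.534, -0.577], [-0.004, -0.698, -0.716, 0.979]]
hook_grip 0.68 [198.0, 153.0, 226.0, 175.0] [0.605 0.502 0.031] [[0.558, 0.481, 0.004], [0.654, 0.545, 0.036]]
hook_grip 0.64 [183.0, 187.0, 241.0, 207.0] [0.462 0.371 0.041] [[0.43, 0.263, 0.005], [0.574, 0.395, 0.137]]
hook_tip 0.76 [185.0, 192.0, 238.0, 208.0] [0.46  0.372 0.04 ] [[0.43, 0.324, 0.005], [0.502, 0.397, 0.052]]
stand_edge 0.74 [353.0, 251.0, 426.0, 329.0] [ 0.625 -0.304  0.088] [[0.596, -0.372, 0.003], [0.712, -0.222, 0.093]]
stand_
[... 838 characters left out ...]
0.327, 0.002], [0.582, 0.397, 0.053]]
hook_tip 0.94 [161.0, 219.0, 196.0, 282.0] [0.487 0.367 0.048] [[0.436, 0.324, 0.012], [0.589, 0.397, 0.053]]
scriber_grip 0.78 [274.0, 140.0, 306.0, 202.0] [0.694 0.063 0.049] [[0.646, 0.029, 0.037], [0.762, 0.091, 0.052]]
stand_edge 0.84 [388.0, 163.0, 455.0, 214.0] [ 0.655 -0.27   0.091] [[0.599, -0.355, 0.018], [0.721, -0.219, 0.095]]
tape 0.73 [413.0, 169.0, 459.0, 210.0] [ 0.663 -0.315  0.114] [[0.617, -0.359, 0.09], [0.706, -0.269, 0.119]]
sander 0.59 [107.0, 190.0, 136.0, 234.0] [0.611 0.511 0.034] [[0.562, 0.483, 0.01], [0.657, 0.545, 0.038]]
tin 0.86 [180.0, 176.0, 211.0, 203.0] [0.673 0.305 0.072] [[0.641, 0.271, 0.029], [0.707, 0.342, 0.078]]
```

View pics/scene1.png

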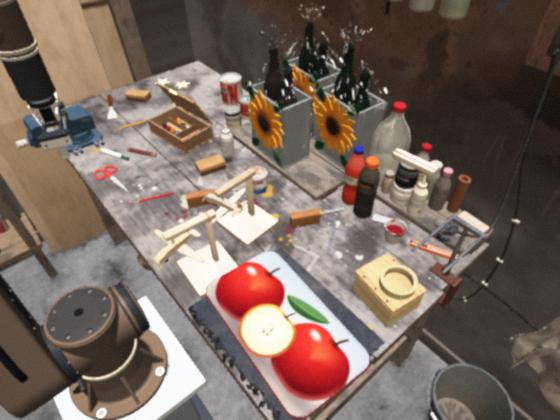

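View pics/top1.png

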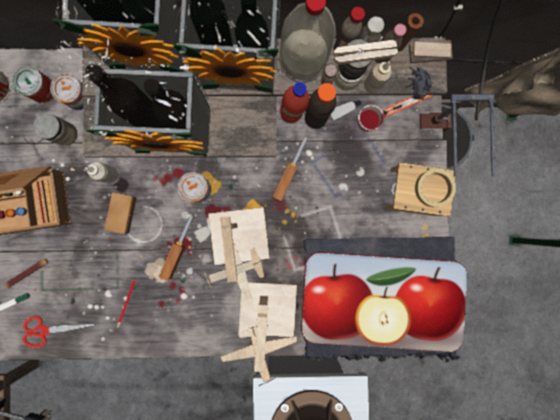

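The scene shows the box stand with tape at right (~(390,285)), the plane stands near (200,240)/(245,205), one tool near (205,197) and another near (315,215). The top view shows tools at (175,250) and (288,172). Next I'll work out which one is the hook.

Run:
```python
from h import *
s=cv2.imread("pics/scene1.png"); t=cv2.imread("pics/top1.png")
a=cv2.resize(s[180:220,175:245],None,fx=5.5,fy=5.5,interpolation=3); b=cv2.resize(s[195:235,280:350],None,fx=5.5,fy=5.5,interpolation=3)
c=cv2.resize(t[205:290,145:215],None,fx=3.5,fy=3.5,interpolation=3); d=cv2.resize(t[130:215,260:330],None,fx=3.5,fy=3.5,interpolation=3)
e=cv2.resize(t[150:225,380:465],None,fx=3.2,fy=3.5,interpolation=3)
H=520; out=np.zeros((H,800,3),np.uint8)
out[:220,:385]=a;out[:220,400:785]=b
out[222:222+c.shape[0],:245]=c;out[222:222+d.shape[0],255:500]=d
out[222:222+e.shape[0],510:510+e.shape[1]]=e
cv2.imwrite("pics/crop.png",out)
W=np.load("topW.npy")
# handle tops: z in .042-.056 ; stand roof z .086-.1
for nm,(l,tp,rr,bt),z0,z1 in [("left",(155,215,200,285),.042,.056),("right",(270,150,310,206),.042,.056),("roof",(385,158,460,218),.082,.101),("tape",(385,158,460,218),.108,.13)]:
    w=W[tp:bt,l:rr].reshape(-1,3); w=w[(w[:,2]>z0)&(w[:,2]<z1)]
    R=cv2.minAreaRect((w[:,:2]*1000).astype(np.float32)); print(nm,len(w),np.round(w.mean(0),3),R, np.round(cv2.boxPoints(R)).tolist())
for nm,(l,tp,rr,bt) in [("left",(175,205,200,250)),("right",(288,135,312,175))]:
    print(nm); sub=W[tp:bt,l:rr].reshape(-1,3); m=(sub[:,2]>.012)
    print(np.round(sub[m]*1000).astype(int)[::3].tolist())
```

```text
left 411 [0.48  0.372 0.049] ((509.59014892578125, 360.41400146484375), (28.843170166015625, 170.1342010498047), 66.06123352050781) [[426.0, 382.0], [581.0, 313.0], [593.0, 339.0], [438.0, 408.0]]
right 395 [0.689 0.067 0.049] ((701.8630981445312, 63.954132080078125), (121.0149154663086, 76.24635314941406), 3.5822794437408447) [[639.0, 98.0], [644.0, 22.0], [765.0, 30.0], [760.0, 106.0]]
roof 2102 [ 0.659 -0.285  0.091] ((661.1012573242188, -294.8135070800781), (151.8319854736328, 120.29334259033203), 81.51544189453125) [[590.0, -361.0], [709.0, -379.0], [732.0, -229.0], [613.0, -211.0]]
tape 511 [ 0.663 -0.315  0.115] ((663.9266967773438, -315.30120849609375), (95.09973907470703, 94.17939758300781), 89.61787414550781) [[617.0, -363.0], [711.0, -363.0], [711.0, -268.0], [617.0, -267.0]]
left
[[598, 325, 30], [598, 318, 24], [595, 321, 35], [595, 317, 15], [592, 322, 33], [590, 326, 39], [587, 329, 38], [587, 321, 35], [584, 323, 38], [582, 326, 38], [579, 329, 39], [576, 331, 41], [574, 334, 38], [571, 334, 40], [568, 338, 35], [566, 337, 38], [563, 340, 37], [563, 332, 38], [560, 33
[... 710 characters left out ...]
, 24, 37], [779, 24, 40], [776, 24, 38], [773, 24, 40], [771, 27, 39], [768, 27, 41], [765, 30, 43], [763, 29, 38], [760, 32, 36], [758, 32, 35], [754, 35, 39], [752, 38, 39], [750, 40, 36], [750, 32, 34], [747, 35, 35], [743, 38, 41], [741, 46, 42], [741, 38, 37], [738, 44, 42], [734, 57, 49], [735, 49, 42], [735, 41, 44], [731, 58, 51], [732, 49, 48], [732, 41, 44], [729, 55, 50], [729, 47, 48], [729, 39, 47], [727, 52, 45], [726, 44, 47], [726, 36, 47], [723, 52, 49], [723, 44, 48], [723, 36, 49], [721, 52, 47], [721, 44, 48], [721, 36, 44], [717, 53, 54], [718, 44, 48], [716, 58, 47], [716, 50, 47], [715, 42, 50], [712, 55, 50], [712, 47, 51], [713, 38, 41], [710, 52, 49], [710, 44, 47]]
```

View pics/crop.png

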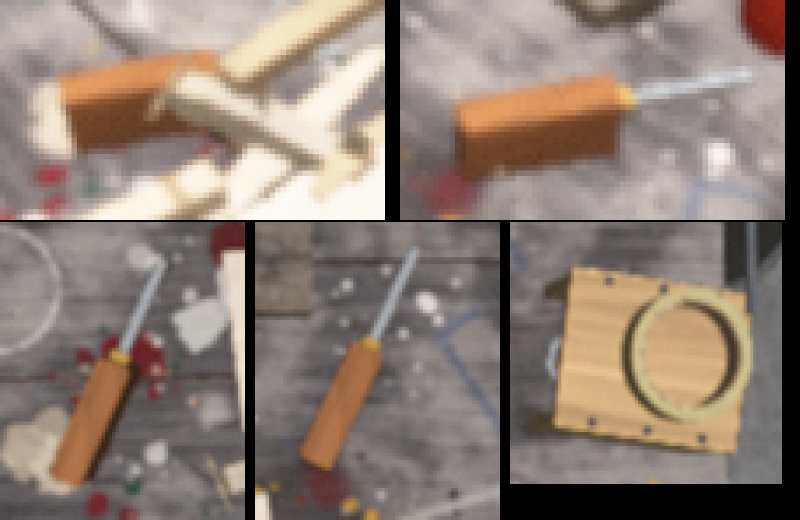

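The left tool is the hook: its rod end drops to z≈15–25 mm, and the right tool's rod is visibly straight. In the top crop the wire loop just peeks out at the stand's left, its front. Next I'll check clearances and fit the hook.

Run:
```python
from h import *
from scipy.spatial.transform import Rotation as Ro
W=np.load("topW.npy"); A=np.vstack([W.reshape(-1,3),np.load("sceneW.npy").reshape(-1,3)]); A=A[~np.isnan(A[:,0])]
s=r.get_state(); M=Ro.from_euler("xyz",s["eef_rot"],degrees=True).as_matrix(); print("tool axes cols\n",M.round(3))
# hook fit
w=W[205:290,150:200].reshape(-1,3); rod=w[(w[:,2]>.03)&(w[:,2]<.043)&(w[:,0]>.53)&(w[:,0]<.6)&(w[:,1]>.3)&(w[:,1]<.37)]
vx,vy,x0,y0=cv2.fitLine(rod[:,:2].astype(np.float32),cv2.DIST_L2,0,.01,.01).ravel(); print("rod yaw",np.degrees(np.arctan2(vy,vx)),x0,y0)
h=w[(w[:,2]>.043)&(w[:,2]<.057)&(w[:,0]<.54)]; print(cv2.minAreaRect((h[:,:2]*1000).astype(np.float32)))
def foot(c,yaw,z0,hx=.05,hy=.105):
    a=np.radians(yaw); d=A[:,:2]-c; u=d@[np.cos(a),np.sin(a)]; v=d@[-np.sin(a),np.cos(a)]
    m=(abs(u)<hx)&(abs(v)<hy)&(A[:,2]>z0)&(A[:,2]<.5); return len(A[m]), np.round(A[m][:: max(1,m.sum()//8)],3).tolist()
print("grasp",foot([.479,.373],-25.5,.06)); print("pull0",foot([.686,-.128],-98.7,.06)); print("pull1",foot([.697,-.05],-98.7,.06)); print("place",foot([.60,-.05],-98.7,.06))
print("heightmap (cm) rows x .40...80, cols y .5..-.45")
for x in np.arange(.36,.85,.04):
    print(f"{x:.2f}",[int(100*np.max(np.r_[0,A[(abs(A[:,0]-x)<.02)&(abs(A[:,1]-y)<.025)&(A[:,2]<.6)][:,2]])) for y in np.arange(.5,-.46,-.05)])
```

```text
tool axes cols
 [[-0.    -0.271 -0.962]
 [ 0.    -0.962  0.271]
 [-1.    -0.     0.   ]]
rod yaw -24.999311 0.56435084 0.33532858
((482.7559814453125, 372.0878601074219), (28.513851165771484, 111.5933609008789), 66.18840026855469)
grasp (7, [[0.464, 0.268, 0.151], [0.463, 0.266, 0.148], [0.461, 0.266, 0.15], [0.463, 0.27, 0.148], [0.461, 0.267, 0.147], [0.464, 0.265, 0.147], [0.461, 0.267, 0.143]])
pull0 (0, [])
pull1 (0, [])
place (99, [[0.501, -0.015, 0.063], [0.499, -0.028, 0.072], [0.498, -0.06, 0.066], [0.496, -0.051, 0.072], [0.495, -0.083, 0.067], [0.493, -0.082, 0.073], [0.5, -0.034, 0.071], [0.493, -0.064, 0.07], [0.491, -0.083, 0.073]])
heightmap (cm) rows x .40...80, cols y .5..-.45
0.36 [1, 0, 0, 0, 0, 0, 1, 21, 21, 7, 7, 7, 7, 7, 7, 7, 7, 7, 7, 0]
0.40 [1, 0, 0, 0, 0, 0, 13, 21, 21, 1, 7, 7, 7, 7, 7, 7, 7, 7, 7, 0]
0.44 [0, 0, 5, 5, 0, 15, 19, 15, 15, 0, 7, 7, 7, 8, 7, 7, 7, 7, 7, 0]
0.48 [0, 0, 5, 5, 0, 15, 19, 17, 15, 0, 7, 7, 7, 7, 7, 7, 7, 7, 7, 0]
0.52 [0, 0, 4, 5, 0, 1, 20, 15, 1, 0, 7, 6, 5, 5, 5, 5, 5, 5, 4, 0]
0.56 [3, 0, 0, 4, 0, 1, 19, 1, 1, 0, 0, 0, 0, 0, 0, 0, 0, 0, 0, 0]
0.60 [4, 0, 6, 4, 4, 1, 19, 1, 1, 4, 1, 0, 0, 0, 9, 9, 11, 11, 0, 0]
0.64 [3, 3, 0, 7, 8, 6, 0, 1, 5, 5, 0, 0, 0, 0, 9, 11, 11, 12, 0, 0]
0.68 [3, 0, 0, 8, 8, 8, 0, 0, 5, 5, 0, 0, 0, 0, 9, 11, 22, 11, 22, 0]
0.72 [0, 0, 0, 7, 7, 0, 0, 0, 4, 5, 1, 0, 0, 0, 0, 9, 22, 11, 22, 0]
0.76 [7, 37, 36, 34, 35, 34, 6, 6, 6, 4, 4, 0, 0, 0, 0, 0, 22, 0, 22, 0]
0.80 [6, 50, 51, 50, 41, 34, 6, 6, 6, 0, 4, 0, 0, 0, 0, 0, 22, 23, 22, 0]
0.84 [0, 51, 50, 50, 41, 31, 6, 7, 7, 19, 22, 22, 0, 6, 6, 0, 22, 22, 22, 0]
```

```bash
cat >> h.py <<'E'
from scipy.spatial.transform import Rotation as Ro
def togo(p,jaw):
    "remaining shift in tool axes (cm) and turn rx (rad); jaw = world angle of tool y"
    s=r.get_state(); R=Ro.from_euler("xyz",s["eef_rot"],degrees=True); M=R.as_matrix()
    a=np.radians(jaw); T=np.array([[0,np.cos(a),-np.sin(-a)*-1],[0,np.sin(a),0],[-1,0,0]],float)
    T[:,2]=np.cross(T[:,0],T[:,1])
    rv=(R.inv()*Ro.from_matrix(T)).as_rotvec()
    print("t",round(s["time_s"],2),"tcp",np.round(s["tcp_pos"],4),"y-ang",round(np.degrees(np.arctan2(M[1,1],M[0,1])),2),"w",round(s["gripper_width"],4),"F",np.round(s["contact_force"],1))
    print("turn",rv.round(4),"shift before turn cm",(M.T@(np.array(p)-s["tcp_pos"])*100).round(2),"after turn",(T.T@(np.array(p)-s["tcp_pos"])*100).round(2), "j",np.round(s["joints"],0))
E
python3 -m creep '[[0,0,0,0,1.2,-2.2,100],[0,0,0,0,2.3,-4.3,100],[0,0,0,0,2.3,-4.3,100],[0,0,0,0,2.3,-4.3,100],[0,0,0,0,2.3,-4.3,100],[0,0,0,0,2.3,-4.3,100],[0,0,0,0,2.3,-4.3,100],[0,0,0,0,2.3,-4.3,100]]'
python3 -m creep '[[0.08,0,0,0,1,-2,100],[0.08,0,0,0,0,0,100],[0,0,0,0,0,0,100],[0,0,0,0,0,0,100]]'
python3 - <<'E'
from h import *
togo([.465,.379,.20],-115)
ci,im,d=cap("wrist"); W=pts(ci,d); np.save("wW.npy",W); cv2.imwrite("pics/w1.png",im)
w=W.reshape(-1,3); w=w[~np.isnan(w[:,0])]
rod=w[(w[:,2]>.03)&(w[:,2]<.043)&(w[:,0]>.54)&(w[:,0]<.59)&(w[:,1]>.3)&(w[:,1]<.36)]
print(len(rod)); 
if len(rod)>10: print("rod",np.degrees(np.arctan2(*cv2.fitLine(rod[:,:2].astype(np.float32),2,0,.01,.01).ravel()[[1,0]])),rod.mean(0))
h=w[(w[:,2]>.044)&(w[:,2]<.057)&(abs(w[:,0]-.48)<.08)&(abs(w[:,1]-.37)<.07)]; print(len(h))
if len(h)>10: print(cv2.minAreaRect((h[:,:2]*1000).astype(np.float32)),h.mean(0))
a=np.radians(-25)
for c in ([.479,.373],[.465,.379],[.46,.381]):
    q=w-np.r_[c,0]; u=q[:,:2]@[np.cos(a),np.sin(a)]; v=q[:,:2]@[-np.sin(a),np.cos(a)]
    m=(abs(v)<.12)&(abs(u)<.06)&(w[:,2]>.07)&(w[:,2]<.22); print(c,m.sum(), np.c_[u,v,w[:,2]][m][::max(1,m.sum()//8)].round(3).tolist())
E
```

```text
time_s: 1.8
tcp_pos: [0.4484, 0.3933, 0.227]
eef_rot: [-113.1, 90.0, 51.1]
contact_force: [0.5, 1.4, 0.8]
gripper_width: 0.0878
time_s: 2.2
tcp_pos: [0.4637, 0.3801, 0.2267]
eef_rot: [-94.3, 90.0, 60.9]
contact_force: [0.1, -1.0, 0.6]
gripper_width: 0.0876
t 2.2 tcp [0.4637 0.3801 0.2267] y-ang -114.8 w 0.0876 F [ 0.1 -1.   0.6]
turn [ 0.0036 -0.      0.0002] shift before turn cm [ 2.67  0.04 -0.17] after turn [ 2.67  0.04 -0.17] j [ 58.  13.  -9.  -0. -67.   7.]
511
rod -24.144085 [0.5652489  0.33720311 0.03982862]
2630
((482.6907653808594, 374.7281494140625), (27.128515243530273, 105.70496368408203), 65.74800109863281) [0.48213237 0.37463207 0.05005105]
[0.479, 0.373] 549 [[0.034, -0.119, 0.132], [0.033, -0.118, 0.149], [0.031, -0.119, 0.148], [0.027, -0.113, 0.139], [0.026, -0.104, 0.147], [0.025, -0.119, 0.148], [0.021, -0.114, 0.141], [0.018, -0.119, 0.141], [0.01, -0.12, 0.139]]
[0.465, 0.379] 578 [[0.05, -0.12, 0.131], [0.047, -0.117, 0.143], [0.046, -0.116, 0.146], [0.042, -0.112, 0.138], [0.042, -0.104, 0.149], [0.04, -0.105, 0.15], [0.036, -0.117, 0.142], [0.032, -0.113, 0.14], [0.025, -0.119, 0.141]]
[0.46, 0.381] 598 [[0.056, -0.12, 0.131], [0.052, -0.116, 0.137], [0.05, -0.114, 0.141], [0.05, -0.101, 0.153], [0.048, -0.12, 0.147], [0.044, -0.107, 0.142], [0.042, -0.115, 0.141], [0.039, -0.119, 0.145], [0.031, -0.118, 0.141]]
```

View pics/w1.png

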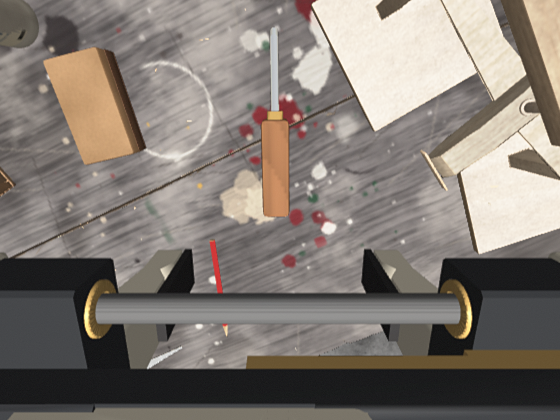

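The wrist view shows the hook handle centred at px (275,165) with the rod going to (275,30). The nearest obstacle is the plane's propeller at px (435,170). If I grip about 18 mm behind the handle's centre, the gripper body stays clear of it.

```bash
python3 -m creep '[[0,0,0,1.5,-0.3,0.14,100],[0,0,0,3.5,0,0,100],[0,0,0,4,0,0,100],[0,0,0,4,0,0,100],[0,0,0,3.5,0,0,100],[0,0,0,2.5,0,0,100],[0,0,0,1.5,0,0,100],[0,0,0,0.8,0,0,100]]'
python3 -m creep '[[0,0,0,0,0,0,100],[0,0,0,0,0,0,20],[0,0,0,0,0,0,10],[0,0,0,0,0,0,10],[0,0,0,0,0,0,10],[0,0,0,0,0,0,10]]' 45
python3 - <<'E'
from h import *
togo([.464,.383,.30],-115)
E
```

```text
time_s: 3.05
tcp_pos: [0.4626, 0.3836, 0.0119]
eef_rot: [81.4, 89.9, -123.4]
contact_force: [-0.1, 0.6, -1.4]
gripper_width: 0.088
time_s: 3.65
tcp_pos: [0.4638, 0.3839, 0.014]
eef_rot: [-99.4, 90.0, 55.7]
contact_force: [-1.3, -0.9, 0.7]
gripper_width: 0.0532
t 3.65 tcp [0.4638 0.3839 0.014 ] y-ang -114.91 w 0.0532 F [-1.3 -0.9  0.7]
turn [ 0.0015 -0.0001  0.0008] shift before turn cm [-28.6    0.05  -0.06] after turn [-28.6    0.07  -0.06] j [ 58.  26. -23.   0. -41.   7.]
```

```bash
python3 -m creep '[[0,0,0,0,0,0,5],[0,0,0,0,0,0,5],[0,0,0,0,0,0,5],[0,0,0,0,0,0,5],[0,0,0,0,0,0,5],[0,0,0,0,0,0,5],[0,0,0,-1,0,0,5],[0,0,0,-1,0,0,5]]' 45
python3 -m creep '[[0,0,0,-2,0,0,5],[0,0,0,-3.5,0,0,5],[0,0,0,-4,0,0,5],[0,0,0,-4,0,0,5],[0,0,0,-4,0,0,5],[0,0,0,-4,0,0,5],[0,0,0,-3,0,0,5],[0,0,0,-1.5,0,0,5]]'
python3 - <<'E'
from h import *
togo([.67,-.06,.30],171.5)
ci,im,d=cap("wrist"); W=pts(ci,d); cv2.imwrite("pics/w2.png",im)
s=r.get_state(); R=Ro.from_euler("xyz",s["eef_rot"],degrees=True).as_matrix()
L=(W.reshape(-1,3)-s["tcp_pos"])@R; np.save("L.npy",L)
for q in ["hook_grip","hook_tip"]:
    for m in r.masks_of(q,"wrist")[:2]:
        l=L[m["pixels"].ravel()]; print(q,m["score"],m["rect"],np.round(np.nanpercentile(l,[2,50,98],axis=0),4).tolist())
m=(abs(L[:,1])<.03)&(L[:,0]<.05)&(L[:,0]>-.06)&(abs(L[:,2])<.2); print(m.sum())
for z in np.arange(-.15,.15,.01):
    k=m&(abs(L[:,2]-z)<.005); 
    if k.sum()>3: print(round(z,3),k.sum(),np.round(np.median(L[k],0),4), np.round(L[k].min(0),4),np.round(L[k].max(0),4))
E
```

```text
time_s: 4.45
tcp_pos: [0.4635, 0.3836, 0.034]
eef_rot: [82.9, 90.0, -122.0]
contact_force: [-0.3, -0.2, -1.0]
gripper_width: 0.0277
time_s: 5.25
tcp_pos: [0.4642, 0.3842, 0.2985]
eef_rot: [-104.5, 89.7, 50.6]
contact_force: [0.2, 0.3, -1.5]
gripper_width: 0.0275
t 5.25 tcp [0.4642 0.3842 0.2985] y-ang -114.9 w 0.0275 F [ 0.2  0.3 -1.5]
turn [1.2845 0.0024 0.0058] shift before turn cm [ -0.28  31.62 -37.37] after turn [ -0.15 -26.91 -40.89] j [ 58.  11.  -3.   0. -76.   7.]
hook_grip 0.83 [238.6, 0.0, 312.8, 356.1] [[-0.0366, -0.0127, -0.11], [-0.035, 0.0003, -0.0438], [-0.0225, 0.0136, 0.0233]]
hook_tip 0.7 [241.9, 0.0, 311.7, 357.9] [[-0.0366, -0.0126, -0.1098], [-0.035, 0.0003, -0.0439], [-0.0229, 0.0134, 0.0231]]
19227
-0.11 676 [-0.0248  0.0003 -0.1097] [-0.0279 -0.0037 -0.1147] [-0.0211  0.0042 -0.105 ]
-0.1 667 [-0.0249  0.0003 -0.1001] [-0.0277 -0.0034 -0.105 ] [-0.0212  0.0043 -0.095 ]
-0.09 616 [-0.025   0.0003 -0.09  ] [-0.0269 -0.0035 -0.0949] [-0.0215  0.004  -0.085 ]
-0.08 582 [-0.0249  0.0003 -0.0801] [-0.0273 -0.0037 -0.085 ] [-0.0208  0.0041 -0.075 ]
-0.07 1419 [-0.02
[... 253 characters left out ...]
04 1761 [-0.0354  0.0003 -0.0401] [-0.0376 -0.0137 -0.045 ] [-0.0297  0.0144 -0.035 ]
-0.03 1652 [-0.0354  0.0003 -0.0301] [-0.0374 -0.0136 -0.035 ] [-0.0294  0.0145 -0.025 ]
-0.02 1516 [-0.0354  0.0004 -0.0201] [-0.0377 -0.0135 -0.025 ] [-0.0299  0.0144 -0.015 ]
-0.01 3624 [-0.0337  0.0002 -0.0103] [-0.0598 -0.0293 -0.015 ] [ 0.      0.03   -0.0051]
0.0 408 [-0.0497 -0.0002  0.0022] [-0.0599 -0.0189 -0.005 ] [-0.0179  0.0204  0.005 ]
0.01 1108 [-0.036   0.0007  0.0106] [-0.0587 -0.0174  0.005 ] [-0.0301  0.0183  0.015 ]
0.02 1194 [-0.0355  0.0002  0.0198] [-0.0373 -0.0136  0.015 ] [-0.0293  0.0145  0.025 ]
0.03 88 [-0.0345  0.0009  0.0256] [-0.0358 -0.0134  0.025 ] [-0.0302  0.0143  0.0283]
```

View pics/w2.png

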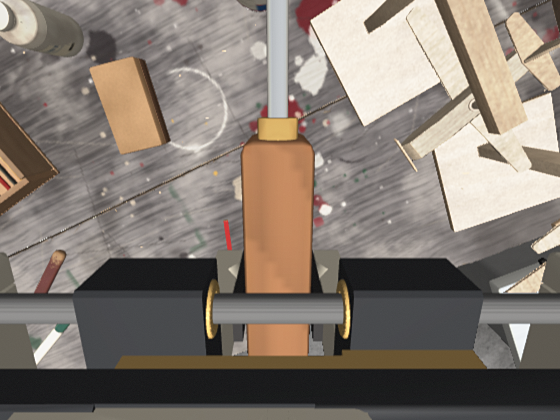

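The hook is held firm and level. In the tool frame the tip is at x=+5 mm, y=0, z=−150 mm, and the underside is 15 mm below the TCP. I'll turn it first, then carry it over the planes.

```bash
python3 -m creep '[[0.07,0,0,-0.3,0,0,5],[0.14,0,0,0,0,0,5],[0.14,0,0,0,0,0,5],[0.14,0,0,0,0,0,5],[0.14,0,0,0,0,0,5],[0.14,0,0,0,0,0,5],[0.14,0,0,0,0,0,5],[0.14,0,0,0,0,0,5]]'
python3 -m creep '[[0.14,0,0,0,0,0,5],[0.094,0,0,0,0,0,5],[0,0,0,0,0,0,5]]'
python3 - <<'E'
from h import *
togo([.7015,-.027,.30],171.3)
W=np.load("topW.npy").reshape(-1,3); W=W[~np.isnan(W[:,0])]
e=np.array([.6725,-.220]); a=np.radians(-98.7); ix=np.array([np.cos(a),np.sin(a)]); iy=np.array([-ix[1],ix[0]])
d=W[:,:2]-e; u=d@ix; v=d@iy
m=(abs(v)<.03)&(u>-.01)&(u<.06)&(W[:,2]>-.01)&(W[:,2]<.04); print("under edge",np.c_[u,v,W[:,2]][m].round(3).tolist())
A=np.vstack([W,np.load("sceneW.npy").reshape(-1,3)])
d=A[:,:2]-e; u=d@ix; v=d@iy
m=(u<-.05)&(u>-.25)&(abs(v)<.2)&(A[:,2]>.06)&(A[:,2]<.4)
print("obst",m.sum(),np.c_[u,v,A[:,2],A[:,0],A[:,1]][m][::max(1,m.sum()//12)].round(3).tolist())
E
```

```text
time_s: 6.2
tcp_pos: [0.463, 0.3832, 0.2948]
eef_rot: [132.0, 89.8, -133.4]
contact_force: [-0.8, -0.3, -1.0]
gripper_width: 0.028
time_s: 6.5
tcp_pos: [0.4631, 0.3832, 0.2949]
eef_rot: [145.0, 89.9, -133.5]
contact_force: [-0.6, -0.1, -0.2]
gripper_width: 0.0278
t 6.5 tcp [0.4631 0.3832 0.2949] y-ang 171.44 w 0.0278 F [-0.6 -0.1 -0.2]
turn [ 0.0025 -0.0021 -0.0015] shift before turn cm [ -0.47 -29.68 -37.02] after turn [ -0.51 -29.78 -36.94] j [ 58.  12.  -3.  -0. -76. -67.]
under edge [[-0.009, 0.028, -0.001], [-0.006, 0.028, -0.0], [-0.003, 0.029, -0.002], [0.001, 0.03, -0.006], [0.002, 0.03, -0.001], [0.005, 0.03, -0.0], [-0.009, 0.025, 0.0], [-0.005, 0.026, -0.003], [-0.003, 0.026, 0.001], [-0.001, 0.026, 0.001], [0.002, 0.026, 0.003], [0.003, 0.026, 0.006], [0.008, 0.028, -0.001], [0.011, 0.028, 0.001], [0.013, 0.028, 0.002], [0.016, 0.029, -0.0], [0.019, 0.029, -0.0], [0.022, 0.03, -0.001], [0.025, 0.03, -0.0], [-0.008, 0.022, -0.001], [-0.005, 0.023, -0.0], [-0.002, 0.023, -0.002], [0.001, 0.024, -0.002], [0.003, 0.024, 0.001], [0.006, 0.024, -0.0], [0.009, 0.025, -0.001], [0
[... 5709 characters left out ...]
, -0.029, -0.003], [0.01, -0.029, -0.0], [0.014, -0.029, -0.003], [0.015, -0.029, 0.001], [0.018, -0.028, -0.0], [0.022, -0.027, -0.003], [0.024, -0.027, -0.0], [0.025, -0.03, -0.003]]
obst 1855 [[-0.233, 0.186, 0.226, 0.892, -0.018], [-0.226, 0.166, 0.227, 0.871, -0.022], [-0.23, 0.149, 0.229, 0.854, -0.015], [-0.203, 0.152, 0.185, 0.854, -0.042], [-0.236, 0.139, 0.155, 0.845, -0.007], [-0.222, 0.137, 0.101, 0.842, -0.021], [-0.053, -0.199, 0.071, 0.484, -0.138], [-0.205, 0.158, 0.214, 0.859, -0.041], [-0.198, 0.175, 0.18, 0.875, -0.051], [-0.232, 0.138, 0.139, 0.844, -0.012], [-0.208, 0.142, 0.125, 0.844, -0.036], [-0.237, 0.142, 0.067, 0.849, -0.008], [-0.061, -0.198, 0.07, 0.486, -0.13]]
```

From the top depth, the loop's front wire starts about 12.5 mm behind the edge and is centred. That puts the loop centre about 35 mm behind the edge, within the stated 30–45 mm. Carrying over now.

```bash
python3 -m creep '[[0,0,0,0,-1.5,-1.85,5],[0,0,0,0,-2.9,-3.6,5],[0,0,0,0,-2.9,-3.6,5],[0,0,0,0,-2.9,-3.6,5],[0,0,0,0,-2.9,-3.6,5],[0,0,0,0,-2.9,-3.6,5],[0,0,0,0,-2.9,-3.6,5],[0,0,0,0,-2.9,-3.6,5]]'
python3 -m creep '[[0,0,0,0,-2.9,-3.6,5],[0,0,0,0,-2.9,-3.6,5],[0,0,0,0,-2.0,-2.65,5],[0,0,0,0,0,0,5],[0,0,0,0,0,0,5]]'
python3 - <<'E'
from h import *
togo([.7015,-.027,.036],171.3)
ci,im,d=cap("wrist"); W=pts(ci,d); cv2.imwrite("pics/w3.png",im)
w=W.reshape(-1,3); w=w[(w[:,2]>.085)&(w[:,2]<.099)&(abs(w[:,0]-.66)<.09)&(abs(w[:,1]+.29)<.1)]
R=cv2.minAreaRect((w[:,:2]*1000).astype(np.float32)); print(len(w),R,np.round(cv2.boxPoints(R)).tolist())
s=r.get_state(); R=Ro.from_euler("xyz",s["eef_rot"],degrees=True).as_matrix(); print("tip",(s["tcp_pos"]+R@[.005,.0003,-.1505]).round(4))
E
```

```text
time_s: 7.3
tcp_pos: [0.6396, 0.0822, 0.2956]
eef_rot: [110.3, 89.9, -168.0]
contact_force: [0.6, 0.6, -1.8]
gripper_width: 0.0282
time_s: 7.8
tcp_pos: [0.7017, -0.0259, 0.2947]
eef_rot: [103.0, 89.8, -175.4]
contact_force: [0.1, 1.0, -1.7]
gripper_width: 0.0277
t 7.8 tcp [ 0.7017 -0.0259  0.2947] y-ang 171.54 w 0.0277 F [ 0.1  1.  -1.7]
turn [ 0.0043 -0.0006 -0.0026] shift before turn cm [25.87 -0.06 -0.09] after turn [ 2.587e+01  1.000e-02 -1.100e-01] j [ 14.  22.  11.  -0. -80. -22.]
0 ((0.0, 0.0), (0.0, 0.0), 0.0) [[0.0, 0.0], [0.0, 0.0], [0.0, 0.0], [0.0, 0.0]]
tip [ 0.6793 -0.1739  0.2904]
```

View pics/w3.png

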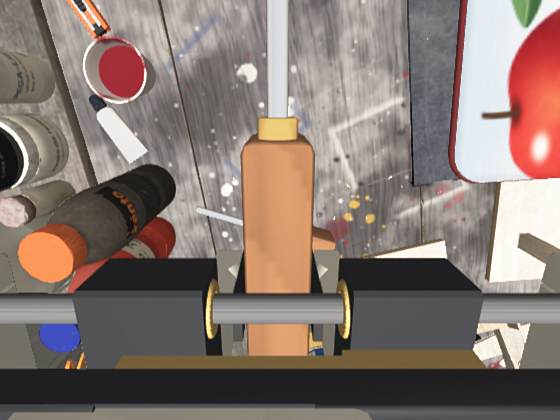

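The wrist view shows the rod pointing along the image's up direction, with bottles at left (orange cap at px (50,250)) clear of the body. The stand is out of frame ahead. I'll lower in front of the stand and check with the top camera.

```bash
python3 -m creep '[[0.004,0,0,1.5,0,-0.1,5],[0,0,0,3.5,0,0,5],[0,0,0,4.5,0,0,5],[0,0,0,4.5,0,0,5],[0,0,0,4.5,0,0,5],[0,0,0,3.5,0,0,5],[0,0,0,2.5,0,0,5],[0,0,0,1.4,0,0,5]]'
python3 -m creep '[[0,0,0,0,0,0,5],[0,0,0,0,0,0,5]]'
python3 - <<'E'
from h import *
e=np.array([.6725,-.220]); a=np.radians(-98.7); ix=np.array([np.cos(a),np.sin(a)]); iy=np.array([-ix[1],ix[0]])
p=e-ix*(.1505-.034); togo([p[0],p[1],.036],171.3)
s=r.get_state(); R=Ro.from_euler("xyz",s["eef_rot"],degrees=True).as_matrix(); t=s["tcp_pos"]+R@[.005,.0003,-.1505]
print("tip",t.round(4),"u,v",((t[:2]-e)@ix).round(4),((t[:2]-e)@iy).round(4))
for n in ("top","scene"):
    ci,im,d=cap(n); W=pts(ci,d).reshape(-1,3); 
    d2=W[:,:2]-e; u=d2@ix; v=d2@iy
    k=(abs(v)<.02)&(u<-.02)&(u>-.12)&(W[:,2]>.02)&(W[:,2]<.075); q=np.c_[u,v,W[:,2]][k]
    print(n,len(q)); 
    if len(q): print("rod front u",np.percentile(q[:,0],[95,100]).round(4),"v med",np.median(q[:,1]).round(4),"z",np.percentile(q[:,2],[5,50,95]).round(3))
    k=(W[:,2]>.085)&(W[:,2]<.099)&(abs(u-.075)<.1)&(abs(v)<.08)
    print("roof u",np.percentile(u[k],[1,3,97,99]).round(4),"v",np.percentile(v[k],[1,3,97,99]).round(4))
    cv2.imwrite(f"pics/{n}4.png",im)
E
```

```text
time_s: 8.65
tcp_pos: [0.7001, -0.0247, 0.035]
eef_rot: [105.0, 89.8, -173.6]
contact_force: [-0.7, -0.6, -1.6]
gripper_width: 0.0281
time_s: 8.85
tcp_pos: [0.7026, -0.0252, 0.0388]
eef_rot: [-86.0, 89.9, -4.6]
contact_force: [0.6, -0.1, -1.3]
gripper_width: 0.0279
t 8.85 tcp [ 0.7026 -0.0252  0.0388] y-ang 171.38 w 0.0279 F [ 0.6 -0.1 -1.3]
turn [0.0014 0.0001 0.0015] shift before turn cm [ 0.28  0.04 -8.06] after turn [ 0.28  0.03 -8.06] j [ 14.  32.  -7.   0. -51. -22.]
tip [ 0.6798 -0.174   0.0338] u,v -0.0466 0.0002
top 66
rod front u [-0.0488 -0.0463] v med -0.0024 z [0.055 0.063 0.067]
roof u [0.0015 0.0034 0.142  0.1477] v [-0.0593 -0.0575  0.0563  0.0588]
scene 79
rod front u [-0.046  -0.0452] v med -0.0015 z [0.042 0.063 0.067]
roof u [0.0029 0.0052 0.1487 0.1503] v [-0.0582 -0.0574  0.0549  0.0592]
```

```bash
python3 -m creep '[[0,0,0,0.2,-0.1,-0.6,5],[0,0,0,0,0,-1.2,5],[0,0,0,0,0,-1.3,5],[0,0,0,0,0,-1.3,5],[0,0,0,0,0,-1.3,5],[0,0,0,0,0,-1.2,5],[0,0,0,0,0,-0.8,5],[0,0,0,0,0,-0.5,5]]'
python3 -m creep '[[0,0,0,0,0,0,5],[0,0,0,0.5,0,0,5],[0,0,0,0.6,0,0,5],[0,0,0,0.5,0,0,5],[0,0,0,0.2,0,0,5],[0,0,0,0,0,0,5]]'
python3 - <<'E'
from h import *
e=np.array([.6725,-.220]); a=np.radians(-98.7); ix=np.array([np.cos(a),np.sin(a)]); iy=np.array([-ix[1],ix[0]])
p=e-ix*(.1505+.048); togo([p[0],p[1],.017],171.3)
s=r.get_state(); R=Ro.from_euler("xyz",s["eef_rot"],degrees=True).as_matrix(); t=s["tcp_pos"]+R@[.005,.0003,-.1505]
print("tip",t.round(4),"u,v",((t[:2]-e)@ix).round(4),((t[:2]-e)@iy).round(4))
E
```

```text
time_s: 9.75
tcp_pos: [0.6902, -0.1082, 0.0355]
eef_rot: [111.8, 90.0, -166.9]
contact_force: [0.3, 0.2, -1.9]
gripper_width: 0.0279
time_s: 10.35
tcp_pos: [0.6901, -0.1068, 0.0168]
eef_rot: [103.9, 89.9, -174.7]
contact_force: [-0.2, -0.6, -0.7]
gripper_width: 0.0282
t 10.35 tcp [ 0.6901 -0.1068  0.0168] y-ang 171.31 w 0.0282 F [-0.2 -0.6 -0.7]
turn [ 0.0002 -0.0003 -0.0011] shift before turn cm [-0.02  0.02  8.4 ] after turn [-0.02  0.02  8.4 ] j [  7.  33.  -9.  -0. -48. -16.]
tip [ 0.667  -0.2556  0.0118] u,v 0.036 -0.0
```

```bash
python3 -m creep '[[0,0,0,0,0,0.4,5],[0,0,0,0,0,0.6,5],[0,0,0,0,0,0.7,5],[0,0,0,0,0,0.8,5],[0,0,0,0,0,0.8,5],[0,0,0,0,0,0.8,5],[0,0,0,0,0,0.8,5],[0,0,0,0,0,0.8,5]]'
python3 -m creep '[[0,0,0,0,0,0.8,5],[0,0,0,0,0,0.7,5],[0,0,0,0,0,0.5,5],[0,0,0,0,0,0.4,5],[0,0,0,0,0,0.3,5],[0,0,0,0,0,0,5]]'
python3 - <<'E'
from h import *
e=np.array([.6725,-.220]); a=np.radians(-98.7); ix=np.array([np.cos(a),np.sin(a)]); iy=np.array([-ix[1],ix[0]])
p=e-ix*(.1505+.048); togo([p[0],p[1],.017],171.3)
ci,im,d=cap("top"); W=pts(ci,d)
d2=W[...,:2]-e; u=d2@ix; v=d2@iy
k=(abs(v)<.03)&(u<.02)&(u>-.08)&(W[...,2]>.008)&(W[...,2]<.022); print("loop u",k.sum(),np.percentile(u[k],[0,3,97,100]).round(4),"v",np.percentile(v[k],[0,3,97,100]).round(4))
ci,im2,_=cap("scene")
cv2.imwrite("pics/p5.png",np.hstack([cv2.resize(im[140:240,330:470],None,fx=2.8,fy=2.8,interpolation=3),cv2.resize(im2[190:330,310:450][:100],None,fx=2.8,fy=2.8,interpolation=3)]))
E
```

```text
time_s: 11.15
tcp_pos: [0.6991, -0.05, 0.0176]
eef_rot: [-171.4, 90.0, -90.1]
contact_force: [-1.0, -2.6, -0.8]
gripper_width: 0.0279
time_s: 11.75
tcp_pos: [0.7033, -0.0235, 0.0175]
eef_rot: [-28.6, 90.0, 52.7]
contact_force: [-0.2, -0.3, -0.7]
gripper_width: 0.0277
t 11.75 tcp [ 0.7033 -0.0235  0.0175] y-ang 171.3 w 0.0277 F [-0.2 -0.3 -0.7]
turn [0.0001 0.0003 0.0002] shift before turn cm [ 0.05  0.07 -0.04] after turn [ 0.05  0.07 -0.04] j [ 14.  33.  -8.  -0. -49. -23.]
loop u 267 [-0.0599 -0.0567  0.0184  0.02  ] v [-0.03   -0.0272  0.0274  0.03  ]
```

View pics/p5.png

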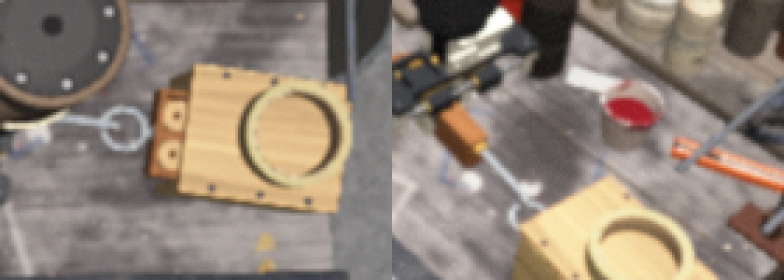

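The tray is out. In the top view the whole ring at px (125,128) is well clear of the roof's front at px (190,110), with the wheels showing in between. Loop front u≈−58 mm gives a loop centre 35 mm outside and joint ≈0.080. Next I'll centre the tip, lift it out, shift sideways and set the hook down.

```bash
python3 -m creep '[[0,0,0,0,0,-0.4,5],[0,0,0,0,0,-0.5,5],[0,0,0,0,0,0,5],[0,0,0,-0.6,0,0,5],[0,0,0,-1,0,0,5],[0,0,0,-2,0,0,5],[0,0,0,-2,0,0,5],[0,0,0,-1.2,0,0,5]]'
python3 -m creep '[[0,0,0,0,0.8,0,5],[0,0,0,0,2,0,5],[0,0,0,0,2.2,0,5],[0,0,0,0,1.8,0,5],[0,0,0,0,1,0,5],[0,0,0,0,0,0,5],[0,0,0,0,0,0,5]]'
python3 - <<'E'
from h import *
s=[]
for n in ("top","wrist","scene"): ci,im,d=cap(n); s.append(r.get_state()["tcp_pos"]); 
print(np.round(s,4)); togo([.625,-.02,.0150],171.3)
E
```

```text
time_s: 12.65
tcp_pos: [0.7029, -0.0328, 0.0884]
eef_rot: [-77.2, 89.8, 4.2]
contact_force: [-0.3, -0.3, -1.5]
gripper_width: 0.028
time_s: 13.35
tcp_pos: [0.6251, -0.021, 0.0856]
eef_rot: [-85.8, 90.0, -4.5]
contact_force: [1.2, 0.2, -2.4]
gripper_width: 0.028
[[ 0.6253 -0.0211  0.0855]
 [ 0.6254 -0.0211  0.0854]
 [ 0.6253 -0.0212  0.0853]]
t 13.5 tcp [ 0.6253 -0.0212  0.0853] y-ang 171.28 w 0.0276 F [ 0.4  0.5 -0.7]
turn [-0.0003 -0.0001  0.0001] shift before turn cm [7.03 0.05 0.11] after turn [7.03 0.05 0.11] j [ 16.  23. -16.   0. -51. -25.]
```

```bash
python3 -m creep '[[0,0,0,1,0,0,5],[0,0,0,2,0,0,5],[0,0,0,2,0,0,5],[0,0,0,1,0,0,5],[0,0,0,0.5,0,0,5],[0,0,0,0.2,0,0,5],[0,0,0,0.1,0,0,5],[0,0,0,0,0,0,5]]'
python3 -m creep '[[0,0,0,0.1,0,0,5],[0,0,0,0,0,0,5]]'
python3 -m creep '[[0,0,0,0.1,0,0,5],[0,0,0,0,0,0,5]]'
```

```text
time_s: 14.3
tcp_pos: [0.6252, -0.021, 0.0182]
eef_rot: [-70.6, 89.9, 10.7]
contact_force: [-0.1, 0.4, -1.8]
gripper_width: 0.0279
time_s: 14.5
tcp_pos: [0.6249, -0.0211, 0.017]
eef_rot: [-65.6, 90.0, 15.7]
contact_force: [-0.3, 1.0, -0.9]
gripper_width: 0.028
time_s: 14.7
tcp_pos: [0.6247, -0.0211, 0.0156]
eef_rot: [-53.6, 90.0, 27.7]
contact_force: [-0.9, 0.0, -1.2]
gripper_width: 0.0278
```

```bash
python3 -m creep '[[0,0,0,0.1,0,0,5],[0,0,0,0,0,0,5]]'
python3 -m creep '[[0,0,0,0.05,0,0,5],[0,0,0,0,0,0,5]]'
```

```text
time_s: 14.9
tcp_pos: [0.6246, -0.0211, 0.0144]
eef_rot: [107.3, 90.0, -171.4]
contact_force: [-0.2, 0.5, -0.7]
gripper_width: 0.0277
time_s: 15.1
tcp_pos: [0.6246, -0.0211, 0.014]
eef_rot: [114.0, 90.0, -164.7]
contact_force: [0.1, 0.1, -1.6]
gripper_width: 0.0276
```

```bash
python3 -m creep '[[0,0,0,0.05,0,0,5],[0,0,0,0,0,0,5]]'
python3 -m creep '[[0,0,0,0.05,0,0,5],[0,0,0,0,0,0,5]]'; python3 -m creep '[[0,0,0,0.05,0,0,5],[0,0,0,0,0,0,5]]'
```

```text
time_s: 15.3
tcp_pos: [0.6247, -0.0211, 0.0135]
eef_rot: [-78.5, 90.0, 2.8]
contact_force: [0.0, -0.8, -1.3]
gripper_width: 0.028
time_s: 15.5
tcp_pos: [0.6247, -0.0211, 0.0135]
eef_rot: [-95.5, 90.0, -14.2]
contact_force: [-1.9, -0.4, 3.3]
gripper_width: 0.028
time_s: 15.7
tcp_pos: [0.6247, -0.0211, 0.0135]
eef_rot: [-89.8, 90.0, -8.5]
contact_force: [-3.6, 0.6, 9.6]
gripper_width: 0.0279
```

It's on the bench. I'll ease off and release.

```bash
python3 -m creep '[[0,0,0,-0.08,0,0,5],[0,0,0,0,0,0,35],[0,0,0,0,0,0,45],[0,0,0,0,0,0,60],[0,0,0,0,0,0,60],[0,0,0,0,0,0,60],[0,0,0,0,0,0,60],[0,0,0,0,0,0,60]]'
python3 -m creep '[[0,0,0,-0.5,0,0,60],[0,0,0,-1.5,0,0,60],[0,0,0,-3,0,0,60],[0,0,0,-4,0,0,60],[0,0,0,-4,0,0,60],[0,0,0,-4,0,0,60],[0,0,0,-3,0,0,60],[0,0,0,-1,0,0,60]]'
python3 -m creep '[[0,0,0,0,0,-1,60],[0,0,0,0,0,-3,60],[0,0,0,0,0,-3,60],[0,0,0,0,0,-3,60],[0,0,0,0,0,0,60],[0,0,0,0,0,0,60]]'
python3 - <<'E'
from h import *
for n in ["top","scene","wrist"]:
    ci,im,d=cap(n); W=pts(ci,d); cv2.imwrite(f"pics/{n}6.png",im)
    for q in ["hook_grip","scriber_grip","tape","sander","tin"]:
        for m in r.masks_of(q,n)[:1]:
            w=W[m["pixels"]]; w=w[~np.isnan(w[:,0])]
            print(n,q,round(m["score"],2),np.round(m["rect"]).tolist(), np.round(np.nanmedian(w,0),3) if len(w) else "")
    k=(abs(W[...,0]-.62)<.06)&(abs(W[...,1]+.04)<.07)&(W[...,2]>.043)&(W[...,2]<.06)
    if k.sum()>20: print("handle top",W[k].mean(0).round(3),cv2.minAreaRect((W[k][:,:2]*1000).astype(np.float32)))
a=cv2.resize(cv2.imread("pics/top6.png"),(400,300)); b=cv2.resize(cv2.imread("pics/wrist6.png"),(400,300)); c=cv2.resize(cv2.imread("pics/scene6.png")[170:320,250:450],(400,300))
t=cv2.resize(cv2.imread("pics/top6.png")[130:280,250:450],(400,300))
cv2.imwrite("pics/fin.png",np.vstack([np.hstack([a,b]),np.hstack([c,t])]))
E
```

```text
time_s: 16.5
tcp_pos: [0.6247, -0.0211, 0.0133]
eef_rot: [-38.4, 90.0, 42.9]
contact_force: [0.9, 0.1, -0.2]
gripper_width: 0.0527
time_s: 17.3
tcp_pos: [0.6262, -0.0211, 0.2281]
eef_rot: [-74.1, 89.6, 7.2]
contact_force: [0.7, 0.8, 0.2]
gripper_width: 0.0527
time_s: 17.9
tcp_pos: [0.6084, -0.1211, 0.2216]
eef_rot: [97.4, 89.8, 178.5]
contact_force: [0.3, 1.1, -0.6]
gripper_width: 0.0524
top scriber_grip 0.82 [283.0, 139.0, 305.0, 186.0] [0.721 0.049 0.047]
top sander 0.93 [108.0, 191.0, 137.0, 235.0] [0.609 0.511 0.034]
top tin 0.58 [179.0, 172.0, 213.0, 204.0] [0.673 0.306 0.072]
scene hook_grip 0.93 [299.0, 232.0, 339.0, 278.0] [ 0.611 -0.056  0.041]
scene scriber_grip 0.82 [289.0, 210.0, 313.0, 230.0] [0.664 0.068 0.027]
scene tape 0.59 [376.0, 266.0, 419.0, 301.0] [ 0.661 -0.317  0.112]
scene sander 0.61 [197.0, 154.0, 226.0, 176.0] [0.605 0.501 0.031]
scene tin 0.92 [256.0, 168.0, 268.0, 195.0] [0.673 0.281 0.064]
handle top [ 0.619 -0.042  0.048] ((620.4114990234375, -42.36167907714844), (104.5470962524414, 29.501379013061523), 82.79012298583984)
wrist hook_grip 0.6 [265.0, 130.0, 288.0, 290.0] [ 0.616 -0.065  0.05 ]
wrist scriber_grip 0.82 [201.0, 324.0, 282.0, 355.0] [0.678 0.065 0.047]
wrist tape 0.77 [108.0, 0.0, 218.0, 26.0] [ 0.666 -0.272  0.116]
wrist sander 0.53 [264.0, 131.0, 291.0, 294.0] [ 0.616 -0.065  0.05 ]
wrist tin 0.42 [154.0, 92.0, 245.0, 155.0] [ 0.676 -0.209  0.017]
handle top [ 0.62  -0.047  0.05 ] ((620.3033447265625, -46.81916809082031), (97.65851593017578, 27.981653213500977), 80.98245239257812)
```

View pics/fin.png

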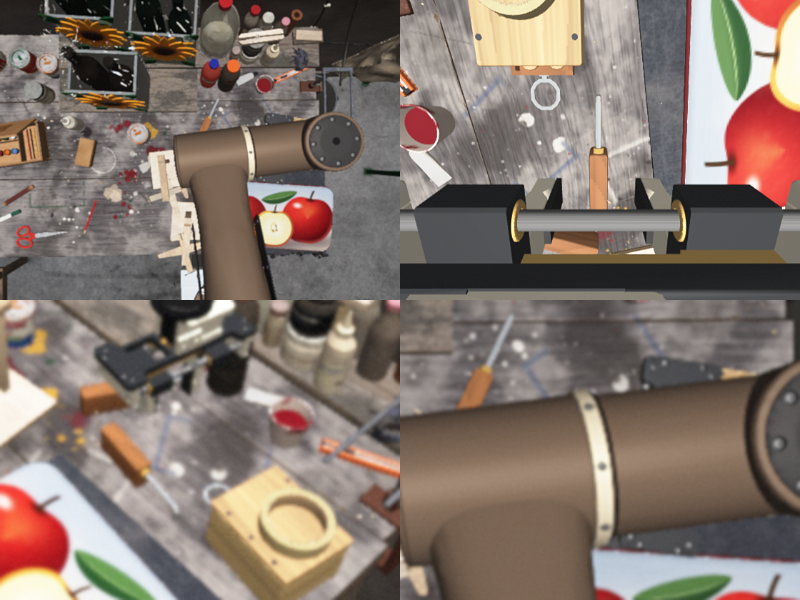

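The hook stands upright with its top at 50 mm. The whole ring is visible in the wrist view at (545,95), clear of the roof edge, and the bystanders are where they were. Handing in.

```bash
python3 -c "
from plant import r
s=r.get_state(); print(s['time_s'],s['contact_force']); print(r.close_job())"
```

```text
18.8 [-0.60139074  0.1501497  -0.45024078]
the job is handed in; nothing more can be done
None
```

I took the hooked rod (the left-hand tool) by its handle, carried it over the plane stands, and lowered its tip into the tray's loop under the roof. I then drew the tray out, lifted the tip free, stood the hook upright on the open bench beside the stand, let go and raised the gripper clear. The job was handed in at 18.8 s.

**Tray:** measured right after the pull, it was out about 0.080 m, so the back of the loop is about 12 mm clear of the roof edge. The last wrist picture also shows the whole ring in the open.

**Hook:** it stands upright and untouched, with the handle top at 0.050 m and its centre near (0.620, −0.045).

**Bystanders:** tape, sander and tin read the same as at the start, within about 3 mm.

**Force:** the highest reading printed was about 10 N, when setting the hook down.

**Checks that disagreed:**
- The arm partly hid the scriber in the last top view, so its position came out shifted there. The other views show it in its original place.
- In the last wrist view the networks reported a "tin" and a "sander" that were really the tray's loop and the hook's handle.

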